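# Clear the jammed service drawer: tools back in their cut-outs

## Robot

A 6-joint arm with a two-finger parallel gripper is mounted at the origin on the work surface. World frame = base frame: x ahead of the robot, y to its left, z up, the work surface at z = 0. Lengths are in m, angles in rad, forces in N, time in s.
With the tool pointing down it reaches from about 0.35 to 0.775 m from the base axis. Payload 5.5 kg.
Tool frame: the origin (TCP) lies at the very end of the fingers, on their centre line; the grasp point (between the pads) lies env.hold_point_z behind it (env.hold_point_z is the distance from the TCP to the grasp point, in m); z points along the fingers, y is the line along which they close (so a half turn about z gives the same grasp; the last joint's range is limited). The gripper opens to 85 mm and grips with 20 to 120 N. Pads are 22 mm wide; open, the fingers measure 114 mm over their backs; the gripper's body (76 mm by 85 mm) begins 54 mm behind the grasp point. The pads swing forward as they close: fully open they stand 13 mm farther back than shut.
Start: joints at [-1.351, 0.313, 0.046, 1.304, 0, 1.431], TCP at [0.202, -0.538, 0.231] pointing down, gripper open.
Joint ranges: [-2.76, 2.76], [-0.86, 1.69], [-1.03, 1.26], [-2.2, 2.34], [-1.47, 1.5], [-3.14, 3.14]. Speed limits (rad/s): [2.57, 2.57, 3.14, 3.14, 3.14, 3.14].

## Interface

Orientations are given as a unit quaternion [w, x, y, z].
In Python, from workcell import env gives the robot as it stands.
- The arm moves only by the tool carry_out, never from a script. Its argument "steps" is a list of rows, each a list of 3 entries, a list of its own where there are three numbers: the turn, a rotation vector about the tool's x, y, z in degrees, then the shift along the tool's x, y, z in cm, then the closure in counts, from 0 (fully open) to 255 (shut). A call has exactly 8 rows; each row is the pose to reach, as a shift and turn from the pose commanded when the call began, along the tool's axes at that moment; what a row does not reach only later rows make up. A row lasts 1/8 s, in which the tool goes at most 62.5 mm and 10.7 degrees, less where a joint would pass 70% of its speed; a pose out of reach is approached as far as the arm can. A call with a gripper value outside its range is refused whole. The fingers move at their own pace and stop on an object; "force" is the grip in N (left out, the last holds). Time passes only in rows, so rows that repeat a pose let the fingers close, or fill a call up. It gives the time, the measured TCP pose, the force, the opening and the grip force at its end, in the units of the state.
- env.get_state(): the state, without advancing time (a new reading comes with each control period).
- env.read_camera(name): name is "scene" or "top"; returns (picture, depth): 480x640x3 uint8, red, green, blue; 480x640 float32, m along the optical axis (not along the pixel's ray), 0 where there is no reading.
- env.get_calibration(name): a dict with "fx", "fy", "cx", "cy" (pixels), "D" ([k1, k2, p1, p2, k3] as OpenCV has them; the pictures are not rectified), "origin" and "orientation" of the camera in the world. Camera axes: x right, y up, looking along -z (the intrinsics and any distortion apply to the point x, -y, -z); pixel columns grow to the right and rows downward; lengths in m; the calibration is good to about 2 mm. A picture is of the moment at which its call begins. get_calibration takes no time and is no camera call.
- env.hand_in(): hands the job in; it is judged then, once.
The state is a dict: "clock": time; "joint_pos": joint angles; "qvel": joint speeds; "tau": joint torques, N m; "tcp_pos": TCP position; "orientation": TCP orientation; "wrist_force": force on the tool from outside, world axes, zero at the start; "ft_torque": the same for the moment, N m; "finger_gap": finger opening in m; "grip_force": force on a finger pad.
Only numpy, scipy, OpenCV 4.12 (cv2) and the standard library are available. Lean on these libraries where they do the work, as an engineer would, in place of code of your own. Each camera call takes 0.05 s, during which the arm holds its last target. There are 200 camera calls.

## Task

This service drawer by the bioreactors will not shut because the open-ended spanner and the scraper were left lying loose on the front of its shadow tray. Pull the drawer fully out, get each of the two tools into its own cut-out behind so that it lies flat on the bottom of it, then push the drawer fully shut on them. Leave the glassware standing on the bench beside the drawer alone.

Things in the scene. Friction and masses are not known exactly. Their poses are not given: they have to be found in the camera images.
- cabinet: Low white drawer unit fixed on the bench, 440 wide (y) x 340 deep (x) x 85 high. Origin: middle of its lower front edge, at bench height; x points into the unit, away from the robot, y left, z up (all drawer and tray axes are parallel). The roof's underside is 78.5 above the bench, 6.5 above the tray's top: tools in their cut-outs pass under it, tools lying on the tray do not.
- drawer (a joint): How far the drawer is pushed in along the unit's x, in m: 0 fully out (stop), 0.24 fully shut (stop). It starts about half out, stays where it is left and takes about 5 N to move; a tool sliding over the tray does not move it. White front panel 16 thick, 438 wide, 10 to 77 above the bench.
- drawer_handle (a point): Middle of the drawer's round steel handle bar: 10 in diameter, 130 long along y, 50 above the bench; its axis is 35 in front of the panel's face, which leaves a clear gap of 30 between bar and panel, open from above. Moves with the drawer.
- tray (a point): Middle of the front edge of the black shadow tray's top face, at the panel's inner face, 72 above the bench; moves with the drawer. The tray is 300 deep x 400 wide, level with the drawer's sides, 5 below the panel's top. Its first 124 in x are plain: the tools lie loose there. Then the two empty cut-outs side by side; at x = 197 to 245 a hex key and a small spanner fixed in theirs (leave them).
- spanner_seat (a point): Where the spanner's origin belongs: on the blue floor of the left cut-out, 65 above the bench, at x = 156, y = +100 from tray. Spanner's x along the unit's +y (jaws outwards), z up. Cut-out 7 deep, 3 wider all round than the tool, with a finger recess of the same depth, 32 along x 60 across the tool, centred at the tool's x = -13. Moves with the drawer.
- scraper_seat (a point): Where the scraper's origin belongs: on the blue floor of the right cut-out, 65 above the bench, at x = 156, y = -100 from tray. Scraper's x along the unit's -y (blade outwards), z up. Cut-out 7 deep, 3 wider all round than the tool, with a finger recess of the same depth, 34 along x 64 across the tool, centred at the tool's x = -17. Moves with the drawer.
- spanner: Single open-ended steel spanner, 156 long, 9 thick, about 140 g (balance point x = 8), flat; slides easily. Origin on its underside on the shank's centre line; x to the jaws, z up. Shank straight, 16 wide, x = -75 (round end) to +38; head a 30 disc at x = 50 with two jaws turned 15 degrees to +y: reaches x = 81, y = -15 to +22. Starts within 0.22 rad of its final direction. Stands 2 proud when in its cut-out.
- scraper: Flat scraper, 150 long, about 110 g (balance point x = -14); slides easily. Origin on its underside on the centre line, halfway along; x to the blade, z up. Straight white handle 20 wide x 10 thick, x = -75 to +33; steel blade 46 wide x 3 thick, x = 33 to 75, flush with the handle's underside. Starts within 0.22 rad of its final direction. Its handle stands 3 proud when in its cut-out.
- media_bottle: Glass bottle with a blue cap, 66 in diameter, 135 high, standing on the bench left of the drawer; leave it. Origin: centre of its underside.
- beaker: Glass beaker, 68 in diameter, 90 high, standing on the bench right of the drawer; leave it. Origin: centre of its underside.
- sample_jar: Small glass jar with a white lid, 48 in diameter, 55 high, standing on the bench right of the drawer unit; leave it. Origin: centre of its underside.
Mind the look-alikes: they are no part of the job. What is shaped like the scraper but pink is not meant.

How it is judged:
On the way, in this order (a step that is already met when the one before it is completed fails the run):
1. the drawer is pulled fully out (within 20 mm of its stop) (value of joint drawer below 0.02 m), for 0.1 s.
2. spanner and scraper lie flat on the bottom of their own cut-outs (x of spanner in the frame of spanner_seat between -0.006 and 0.006 m and y of spanner in the frame of spanner_seat between -0.006 and 0.006 m and z of spanner in the frame of spanner_seat below 0.0025 m and angle between each of spanner, scraper's own z axis and vertical below 0.06 rad and angle between the x axis of spanner and the y axis of spanner_seat, either way round below 0.1 rad and x of scraper in the frame of scraper_seat between -0.006 and 0.006 m and y of scraper in the frame of scraper_seat between -0.006 and 0.006 m and z of scraper in the frame of scraper_seat below 0.0025 m and angle between the x axis of scraper and the y axis of scraper_seat, either way round below 0.1 rad), for 0.2 s.
At the end, for the whole second after the job is handed in: The drawer is fully shut (within 5 mm) with both tools at rest in it, each flat on the bottom of its own cut-out: origin within 6 mm of its seat point along x and y and no more than 2.5 mm above it, tilted less than 0.06 rad, turned less than 0.1 rad (all of step 2 and value of joint drawer above 0.235 m and linear speed of each of spanner, scraper below 0.02 m/s); the robot touches nothing.
It fails at once if the media bottle on the bench is pushed more than 15 mm or tipped (distance of media_bottle from where it was at the start of the episode above 0.015 m or angle between media_bottle's own z axis and vertical above 0.2 rad).
It fails at once if the beaker on the bench is pushed more than 15 mm or tipped (distance of beaker from where it was at the start of the episode above 0.015 m or angle between beaker's own z axis and vertical above 0.2 rad).
It fails at once if the sample jar on the bench is pushed more than 15 mm or tipped (distance of sample_jar from where it was at the start of the episode above 0.015 m or angle between sample_jar's own z axis and vertical above 0.2 rad).
It also fails if it takes over 66 s, if anything falls off the work surface, if the arm or the gripper's body presses on something with over 40 N, if the wrist force passes 120 N, or if a joint passes its speed limit or range.

## Working session

There is one attempt and no reset: what is moved stays moved. The work goes in short steps, Python scripts to look and compute and a tool call to move; the robot and the scene stay as the last step left them, time stands still between calls to the robot, and variables do not carry over. Pictures are saved under pics/ and viewed, at most 10 in all, crops included, and the job is handed in when it is done.

Besides the shell and the picture viewer there is one more tool, called in YAML: its name, and indented under it one key for each argument. carry_out: Moves the arm, as the interface text tells. Its arguments: {"type":"object","properties":{"steps":{"type":"array","items":{"type":"array"}},"force":{"type":"number"}},"required":["steps"]}

```bash
ls; mkdir -p pics
cat > look.py <<'E'
from workcell import env
import cv2,sys
for n in ("scene","top"):
    p,d=env.read_camera(n)
    cv2.imwrite(f"pics/{sys.argv[1]}_{n}.png",p[:,:,::-1])
    import numpy as np; np.save(f"pics/{sys.argv[1]}_{n}.npy",d)
    c=env.get_calibration(n); print(n,c)
s=env.get_state(); print(s, env.hold_point_z)
E
python3 look.py a
```

```text
pics
scene {'fx': 490.63565982078586, 'fy': 490.63565982078586, 'cx': 327.4217494628474, 'cy': 237.97991539686706, 'D': array([-0.12627766,  0.        ,  0.        ,  0.        ,  0.        ]), 'origin': array([ 1.20132537, -0.3376012 ,  0.80605351]), 'orientation': array([0.79140082, 0.3228579 , 0.19268383, 0.48199632])}
top {'fx': 586.8910800611615, 'fy': 586.8910800611615, 'cx': 322.09687542873183, 'cy': 237.8756659873607, 'D': array([-0.16986393,  0.        ,  0.        ,  0.        ,  0.        ]), 'origin': array([0.38521467, 0.01960919, 1.45352445]), 'orientation': array([-0.69944533, -0.04849871,  0.06087809,  0.71043505])}
{'clock': 0.1, 'joint_pos': array([-1.35060753e+00,  3.13934884e-01,  4.50891045e-02,  1.30359498e+00,
        3.68035965e-06,  1.43118126e+00]), 'qvel': array([-0.00080609, -0.00266352,  0.00269147,  0.0014023 , -0.00167933,
       -0.0003919 ]), 'tau': array([ 2.17841844e-03, -4.81727636e+01,  2.99242312e+01,  1.28529771e-02,
       -1.64466542e-04, -8.89662573e-06]), 'tcp_pos': array([ 0.20233582, -0.53773861,  0.23049116]), 'orientation': array([-8.21623302e-04,  9.83860913e-01,  1.78933028e-01, -3.12768756e-05]), 'wrist_force': array([ 0.24081812,  0.73291572, -0.42030315]), 'ft_torque': array([ 0.00813165,  0.02746185, -0.03901693]), 'grip_force': 0.0, 'finger_gap': 0.08525684924922132} 0.0187
```

View pics/a_top.png

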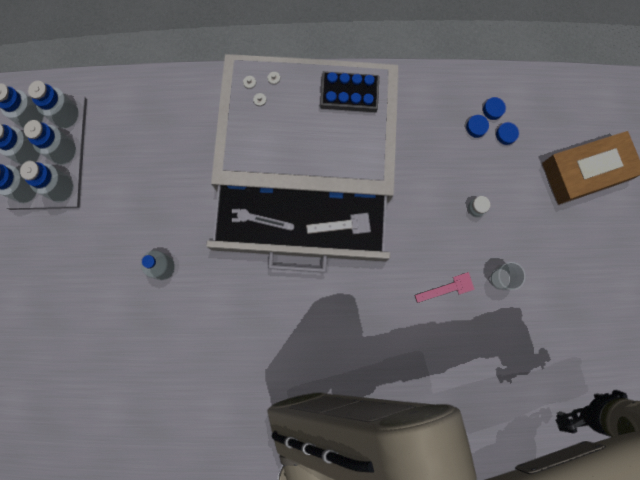

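View pics/a_scene.png

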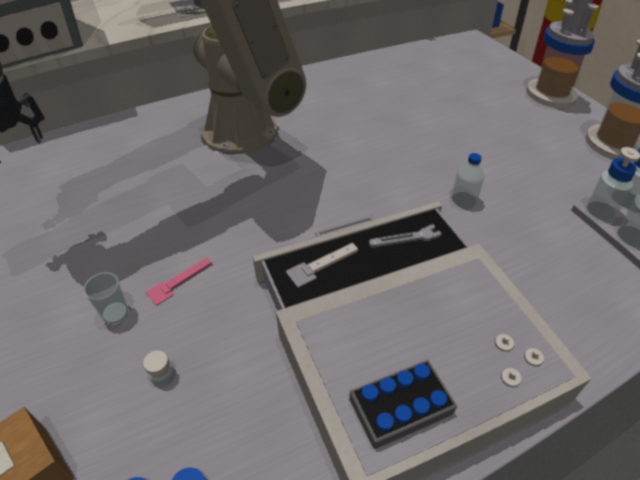

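```bash
cat > geo.py <<'E'
from workcell import env
import cv2,numpy as np
from scipy.spatial.transform import Rotation as R
def cam(n):
    c=env.get_calibration(n); K=np.array([[c['fx'],0,c['cx']],[0,c['fy'],c['cy']],[0,0,1]])
    q=c['orientation']; Rm=R.from_quat([q[1],q[2],q[3],q[0]]).as_matrix()@np.diag([1,-1,-1])
    return K,c['D'],c['origin'],Rm
def rays(n,uv):
    K,D,o,Rm=cam(n)
    u=cv2.undistortPoints(np.asarray(uv,float).reshape(-1,1,2),K,D).reshape(-1,2)
    return o,np.c_[u,np.ones(len(u))]@Rm.T
def onplane(n,uv,z):
    o,r=rays(n,uv); return o+r*((z-o[2])/r[:,2])[:,None]
def cloud(n,d):
    v,u=np.mgrid[0:480,0:640]; o,r=rays(n,np.c_[u.ravel(),v.ravel()])
    return (o+r*d.reshape(-1,1)).reshape(480,640,3)
def proj(n,P):
    K,D,o,Rm=cam(n); P=np.atleast_2d(P)
    return cv2.projectPoints((P-o)@Rm,np.zeros(3),np.zeros(3),K,D)[0].reshape(-1,2)
E
cat > m1.py <<'E'
from geo import *
p=cv2.imread('pics/a_top.png');d=np.load('pics/a_top.npy')
X=cloud('top',d);z=X[...,2]
def rect(m,box,zz,name,edge=True):
    M=np.zeros((480,640),np.uint8);u0,v0,u1,v1=box;M[v0:v1,u0:u1]=m[v0:v1,u0:u1]
    M=cv2.morphologyEx(M,cv2.MORPH_OPEN,np.ones((2,2)))
    c=max(cv2.findContours(M,cv2.RETR_EXTERNAL,cv2.CHAIN_APPROX_NONE)[0],key=cv2.contourArea).reshape(-1,2)
    P=onplane('top',c,zz)[:,:2]
    r=cv2.minAreaRect(P.astype(np.float32)*1000);print(name,[np.round(x,1) for x in r]);print(np.round(cv2.boxPoints(r),1).tolist())
    return P
print('z roof',np.median(z[130:180,240:380]),'bench',np.median(z[300:330,120:220]),'tray',np.median(z[230:238,230:370]))
rect((z>.079)*(z<.1),(190,40,420,200),.085,'roof')
hsv=cv2.cvtColor(p,cv2.COLOR_BGR2HSV)
g=p.min(2)
rect((g>110),(205,238,395,262),.077,'panel')
h=rect((z>.035)*(z<.065),(255,250,340,280),.05,'handle')
rect((g>75),(222,204,302,236),.081,'spanner')
rect((g>75),(303,206,378,240),.08,'scraper')
print(np.round(g[205:240:2,222:382:4]).tolist() if 0 else '')
for nm,b in(('bottle',(135,240,180,285)),('beaker',(480,255,530,295)),('jar',(462,190,496,222))):
    u0,v0,u1,v1=b;q=X[v0:v1,u0:u1].reshape(-1,3);q=q[q[:,2]>.02];print(nm,len(q),q.min(0).round(3),q.max(0).round(3)) if len(q) else 0
cv2.imwrite('pics/a_crop.png',cv2.resize(p[180:280,200:400],None,fx=4,fy=4,interpolation=2))
E
python3 m1.py
```

```text
z roof 0.08499609941784236 bench -0.001335134245137648 tray 0.07097596547480889
roof [array([884.1,  24.7]), array([440.9, 342.6]), np.float64(85.5)]
[[695.7999877929688, -181.5], [1037.300048828125, -208.60000610351562], [1072.300048828125, 230.89999389648438], [730.7999877929688, 258.1000061035156]]
panel [array([570.4,  45.4]), array([450.4,  55.2]), np.float64(89.2)]
[[539.5, -179.39999389648438], [594.7000122070312, -180.1999969482422], [601.2000122070312, 270.20001220703125], [546.0, 271.0]]
handle [array([545.2,  47.5]), array([157.2,  41.8]), np.float64(85.3)]
[[517.7999877929688, -29.100000381469727], [559.5, -32.599998474121094], [572.5, 124.0999984741211], [530.7999877929688, 127.5]]
spanner [array([645.7, 132.7]), array([151.3,  33.2]), np.float64(80.8)]
[[617.0999755859375, 60.70000076293945], [650.0, 55.400001525878906], [674.2000122070312, 204.6999969482422], [641.4000244140625, 210.10000610351562]]
scraper [array([625.7, -46.4]), array([ 46.8, 150.5]), np.float64(6.4)]
[[594.0999755859375, 25.799999237060547], [610.7999877929688, -123.80000305175781], [657.2999877929688, -118.5999984741211], [640.5999755859375, 31.0]]

bottle 759 [0.385 0.02  0.02 ] [0.576 0.426 1.454]
beaker 543 [ 0.385 -0.489  0.02 ] [0.534 0.02  1.454]
jar 321 [ 0.385 -0.424  0.02 ] [0.704 0.02  1.454]
```

View pics/a_crop.png

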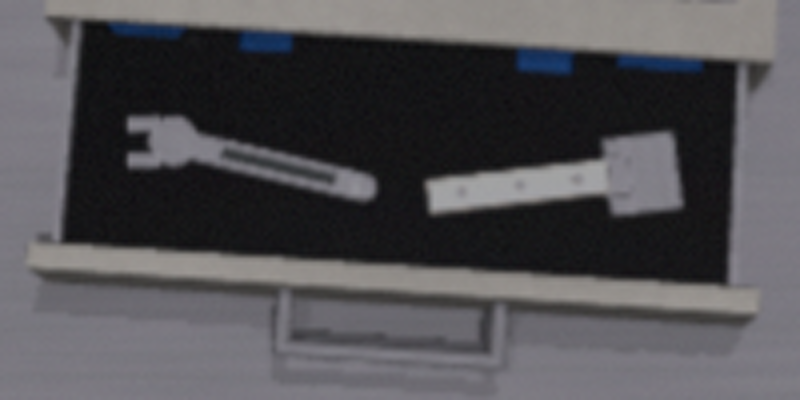

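```bash
cat >> geo.py <<'E'
TH=np.radians(-4.54); C0=np.array([.7133,.0383])
EX=np.array([np.cos(TH),np.sin(TH)]);EY=np.array([-EX[1],EX[0]])
def cab(P): q=np.atleast_2d(P)[:,:2]-C0; return np.c_[q@EX,q@EY]
def world(x,y): return C0+x*EX+y*EY
def go(pos,a,s=None):
    "shift cm / turn deg in tool axes to TCP pos, pointing down, tool x at world angle a (deg)"
    s=s or env.get_state();q=s['orientation'];Rc=R.from_quat([q[1],q[2],q[3],q[0]])
    Rt=R.from_euler('z',a,degrees=True)*R.from_euler('x',180,degrees=True)
    print('shift',np.round(Rc.inv().apply(np.array(pos)-s['tcp_pos'])*100,2),'turn',np.round(np.degrees((Rc.inv()*Rt).as_rotvec()),2))
E
python3 - <<'E'
from geo import *
f=lambda L:[(200+u/4,180+v/4) for u,v in L]
print('bar',cab(onplane('top',f([(285,352),(390,359),(500,364)]),.052))*1000)
print('panel inner',cab(onplane('top',f([(60,243),(400,266),(755,290)]),.077))*1000)
print('panel outer',cab(onplane('top',f([(30,268),(400,293),(755,316)]),.077))*1000)
for nm,px,z in(('bottle cap',(149,261),.135),('beaker base',(500,280),0.0),('jar',(482,204),.055)):
    P=onplane('top',[px],z); print(nm,P.round(3),cab(P).round(3))
b=np.array(cab(onplane('top',f([(390,359)]),.052))[0]); w=world(b[0],0); print(w)
go([*w,.12],85.5)
E
```

```text
bar [[-186.49508807   63.4889859 ]
 [-186.59679836    0.34373151]
 [-185.36053888  -65.64228134]]
panel inner [[-132.94605697  200.31510931]
 [-133.53211855   -2.58851962]
 [-134.31969028 -213.69468304]]
panel outer [[-149.08338593  216.91355025]
 [-149.60969638   -3.68248558]
 [-149.84818557 -214.40892711]]
bottle cap [[0.543 0.391 0.135]] [[-0.198  0.338]]
beaker base [[ 0.497 -0.457  0.   ]] [[-0.176 -0.511]]
jar [[ 0.683 -0.405  0.055]] [[ 0.005 -0.444]]
[0.52728868 0.05307008]
shift [ 51.21 -43.84  11.13] turn [-8.000e-02 -6.000e-02 -6.488e+01]
```

carry_out:
  steps:
    - [[0,0,-9],[6,-5,0.5],177]
    - [[0,0,-18],[12,-10,1],177]
    - [[0,0,-27],[18,-15,2],177]
    - [[0,0,-36],[24,-20,3],177]
    - [[0,0,-45],[30,-25,4],177]
    - [[0,0,-54],[35,-30,5],177]
    - [[0,0,-64],[39,-34,5],177]
    - [[0,0,-65],[42,-36,5],177]
  force: 40

```text
clock: 1.1
tcp_pos: [0.442, -0.1001, 0.1841]
orientation: [-0.0, 0.733, 0.68, -0.0]
wrist_force: [1.8, -0.6, 0.3]
finger_gap: 0.0262
grip_force: 0.0
```

Run:
```python
from geo import *
s=env.get_state();print(s['clock'],s['tcp_pos'],s['finger_gap'])
w=world(-.1855,0)
go([*w,.10],85.5);go([*w,.031],85.5)
```

```text
1.1 [ 0.44202851 -0.10008902  0.18406107] 0.0261853152732337
shift [15.91  7.47  8.4 ] turn [-0.02  0.01  0.21]
shift [15.91  7.47 15.3 ] turn [-0.02  0.01  0.21]
```

carry_out:
  steps:
    - [[0,0,0],[4,2,1],177]
    - [[0,0,0],[8,4,3],177]
    - [[0,0,0],[12,6,5],177]
    - [[0,0,0],[15.9,7.5,7],177]
    - [[0,0,0],[15.9,7.5,8.4],177]
    - [[0,0,0],[15.9,7.5,8.4],177]
    - [[0,0,0],[15.9,7.5,8.4],177]
    - [[0,0,0],[15.9,7.5,8.4],177]

```text
clock: 2.1
tcp_pos: [0.5291, 0.0497, 0.1014]
orientation: [0.001, 0.734, 0.679, 0.0]
wrist_force: [0.5, -0.4, 0.6]
finger_gap: 0.0262
grip_force: 0.0
```

Run:
```python
from geo import *
s=env.get_state();print(s['clock'],s['tcp_pos'],s['finger_gap'])
w=world(-.1855,0)
go([*w,.033],85.5)
p,d=env.read_camera('top')
cv2.imwrite('pics/b.png',cv2.resize(p[180:300,200:400,::-1],None,fx=4,fy=4,interpolation=2))
```

```text
2.1 [0.52910777 0.04969058 0.10135982] 0.026180025151688123
shift [ 0.32 -0.11  6.84] turn [0.09 0.01 0.03]
```

View pics/b.png

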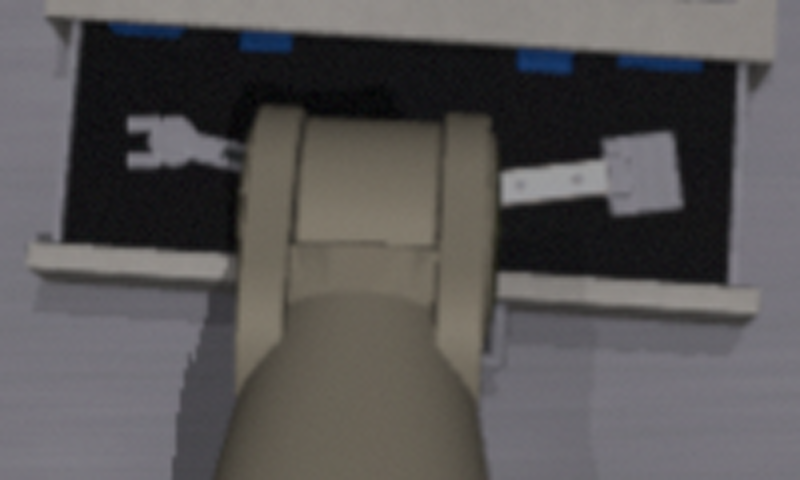

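carry_out:
  steps:
    - [[0,0,0],[0.3,-0.1,2],177]
    - [[0,0,0],[0.3,-0.1,3.5],177]
    - [[0,0,0],[0.3,-0.1,5],177]
    - [[0,0,0],[0.3,-0.1,6],177]
    - [[0,0,0],[0.3,-0.1,6.8],177]
    - [[0,0,0],[0.3,-0.1,6.8],177]
    - [[0,0,0],[0.3,-0.1,6.8],230]
    - [[0,0,0],[0.3,-0.1,6.8],255]
  force: 40

```text
clock: 3.15
tcp_pos: [0.5296, 0.0536, 0.0331]
orientation: [0.001, 0.734, 0.68, 0.001]
wrist_force: [3.0, 0.8, 2.4]
finger_gap: 0.0084
grip_force: 39.0
```

carry_out:
  steps:
    - [[0,0,0],[0,-1,0],255]
    - [[0,0,0],[0,-2.5,0],255]
    - [[0,0,0],[0,-4,0],255]
    - [[0,0,0],[0,-5.5,0],255]
    - [[0,0,0],[0,-7,0],255]
    - [[0,0,0],[0,-8.5,0],255]
    - [[0,0,0],[0,-10,0],255]
    - [[0,0,0],[0,-10.5,0],255]

```text
clock: 4.15
tcp_pos: [0.4269, 0.0618, 0.0332]
orientation: [0.003, 0.734, 0.68, 0.003]
wrist_force: [18.0, -0.2, -16.2]
finger_gap: 0.0082
grip_force: 39.0
```

Run:
```python
from geo import *
s=env.get_state();print(s['clock'],s['tcp_pos'],cab(s['tcp_pos']),s['finger_gap'],s['wrist_force'])
p,d=env.read_camera('top')
cv2.imwrite('pics/c.png',cv2.resize(p[170:320,190:400,::-1],None,fx=3.8,fy=3.8,interpolation=2))
```

```text
4.15 [0.42692179 0.06183967 0.03320812] [[-0.28734293  0.00079753]] 0.00821323450551196 [ 18.01474061  -0.22002313 -16.22560255]
```

View pics/c.png

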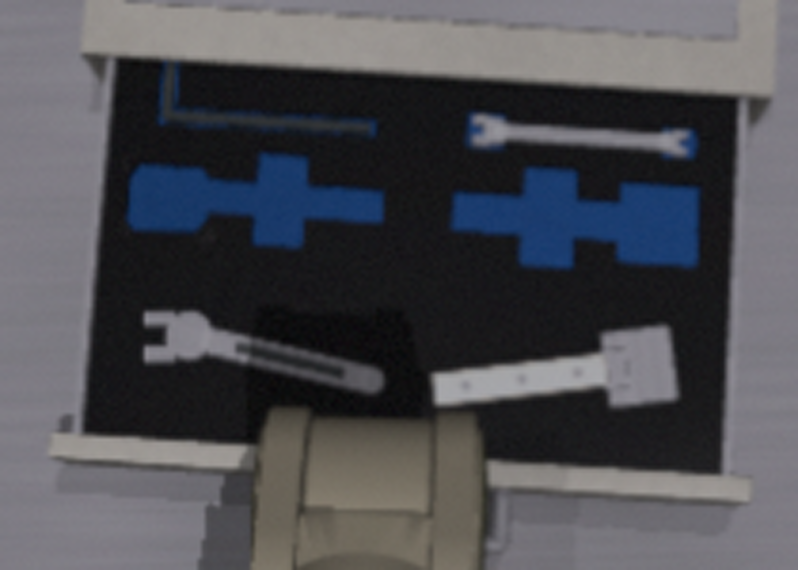

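carry_out:
  steps:
    - [[0,0,0],[0,0.2,0],220]
    - [[0,0,0],[0,0.2,0],177]
    - [[0,0,0],[0,0.2,0],177]
    - [[0,0,0],[0,0.2,-2],177]
    - [[0,0,0],[0,0.2,-4],177]
    - [[0,0,0],[0,0.2,-7],177]
    - [[0,0,0],[0,0.2,-10],160]
    - [[0,0,0],[0,0.2,-10],160]

```text
clock: 5.2
tcp_pos: [0.4263, 0.0616, 0.134]
orientation: [0.001, 0.734, 0.68, 0.001]
wrist_force: [0.3, 0.9, 0.4]
finger_gap: 0.0318
grip_force: 0.0
```

```bash
cat > m2.py <<'E'
from geo import *
def masks(p):
    hsv=cv2.cvtColor(p,cv2.COLOR_RGB2HSV); blue=((hsv[...,0]>95)&(hsv[...,0]<130)&(hsv[...,1]>120)&(hsv[...,2]>50)).astype(np.uint8)
    return blue,((p.min(2)>48)).astype(np.uint8)
def big(m,k):
    c=sorted(cv2.findContours(m,cv2.RETR_EXTERNAL,cv2.CHAIN_APPROX_NONE)[0],key=cv2.contourArea)[-k:]; return [x.reshape(-1,2) for x in c]
def mid(m,u0,u1,z):
    "midline of mask over columns, in cabinet mm"
    L=[(u,np.nonzero(m[:,u])[0]) for u in range(u0,u1)]
    return cab(onplane('top',[(u,(v.min()+v.max())/2) for u,v in L if len(v)],z))*1000
if __name__=='__main__':
    p,d=env.read_camera('top'); cv2.imwrite('pics/d.png',p[:,:,::-1])
    B,W=masks(p)
    M=np.zeros_like(B);M[200:250,215:380]=B[200:250,215:380]
    for c in sorted(big(M,2),key=lambda c:c[:,0].mean()):
        for z in(.065,.072):
            q=cab(onplane('top',c,z))*1000; print('seat z',z,'x',q[:,0].min().round(1),q[:,0].max().round(1),'y',q[:,1].min().round(1),q[:,1].max().round(1))
        q=cab(onplane('top',c,.0685))*1000; ws=np.histogram(q[:,1],bins=20)
        cx=q[:,0]; top=q[cx>cx.max()-8];bot=q[cx<cx.min()+8]; print(' far recess y',top[:,1].min(),top[:,1].max(),' near y',bot[:,1].min(),bot[:,1].max(), c.min(0),c.max(0))
    for nm,(u0,v0,u1,v1),z in(('spanner',(222,248,295,276),.081),('scraper',(300,252,372,280),.080)):
        M=np.zeros_like(B);M[v0:v1,u0:u1]=W[v0:v1,u0:u1]; c=big(M,1)[0]; F=cv2.drawContours(np.zeros_like(M),[c],-1,1,-1)
        print(nm,'px',c.min(0),c.max(0))
        a,b=(255,286) if nm=='spanner' else (308,346)
        q=mid(F,a,b,z); vx,vy,x0,y0=cv2.fitLine(q.astype(np.float32),cv2.DIST_HUBER,0,.01,.01).ravel()
        s=1 if nm=='spanner' else -1
        if vy*s<0: vx,vy=-vx,-vy
        qc=cab(onplane('top',c,z))*1000; t=(qc-[x0,y0])@[vx,vy]; l=(qc-[x0,y0])@[-vy,vx]
        print(' dir deg from unit y*s',np.degrees(np.arctan2(vx*-s,vy*s)),'extent along',t.min(),t.max(),'len',np.ptp(t),'lat',l.min(),l.max())
        end=81 if s>0 else 75; o0=t.min()+75; o1=t.max()-end; o=(o0+o1)/2; print(' origin cab',np.array([x0,y0])+o*np.array([vx,vy]),'from ends',o0,o1)
E
python3 m2.py
```

```text
seat z 0.065 x -108.4 -48.0 y 25.0 186.3
seat z 0.072 x -109.5 -49.4 y 24.6 185.2
 far recess y 75.25857829443031 104.71684301521407  near y 73.71992825891729 180.27967174444035 [223 210] [290 234]
seat z 0.065 x -110.6 -45.6 y -175.9 -18.3
seat z 0.072 x -111.7 -47.0 y -175.2 -18.5
 far recess y -173.0376374331747 -64.12337043903837  near y -170.60311750382 -62.753444068094645 [308 213] [374 240]
spanner px [227 251] [290 272]
 dir deg from unit y*s -10.341005 extent along -42.355292788694626 112.74364830176378 len 155.09894109045842 lat -15.420743769085135 21.923759127150788
 origin cab [-177.93718881   89.71145712] from ends 32.644707211305374 31.743648301763784
scraper px [300 255] [368 279]
 dir deg from unit y*s 13.591069 extent along -66.77653604690686 96.37010440675807 len 163.14664045366493 lat -28.87267494992821 21.535498875636826
 origin cab [-180.55206922  -84.50982699] from ends 8.223463953093145 21.370104406758074
```

Run:
```python
from geo import *
s=env.get_state();print(s['tcp_pos'])
w=world(-.1803,.0769);print(w)
go([*w,.11],75.1)
```

```text
[0.42535054 0.06160584 0.13265772]
[0.53965275 0.12923037]
shift [ 7.62 10.88  2.27] turn [ 0.04  0.   10.52]
```

carry_out:
  steps:
    - [[0,0,5],[2,3,0],120]
    - [[0,0,10.5],[5,7,0],120]
    - [[0,0,10.5],[7.6,10.9,0.5],120]
    - [[0,0,10.5],[7.6,10.9,1],120]
    - [[0,0,10.5],[7.6,10.9,2],120]
    - [[0,0,10.5],[7.6,10.9,2.3],120]
    - [[0,0,10.5],[7.6,10.9,2.3],120]
    - [[0,0,10.5],[7.6,10.9,2.3],120]

```text
clock: 6.25
tcp_pos: [0.5397, 0.1287, 0.11]
orientation: [0.0, 0.793, 0.609, 0.0]
wrist_force: [0.2, 0.7, 0.5]
finger_gap: 0.0451
grip_force: 0.0
```

Run:
```python
from geo import *
s=env.get_state();print(s['tcp_pos'],s['finger_gap'])
w=world(-.1803,.0769)
go([*w,.0735],75.1)
p,d=env.read_camera('top'); cv2.imwrite('pics/e.png',p[:,:,::-1])
p,d=env.read_camera('scene'); cv2.imwrite('pics/es.png',p[:,:,::-1])
cv2.imwrite('pics/es_c.png',cv2.resize(p[160:330,240:480,::-1],None,fx=3.3,fy=3.3,interpolation=2))
# scraper
from m2 import *
p=cv2.imread('pics/e.png')[:,:,::-1]
B,W=masks(p)
M=np.zeros_like(B);M[253:280,304:374]=W[253:280,304:374]; c=big(M,1)[0]
r=cv2.minAreaRect((cab(onplane('top',c,.078))*1000).astype(np.float32));print(r,c.min(0),c.max(0)); print(cv2.boxPoints(r))
q=mid(M,308,345,.082);print(np.polyfit(q[:,1],q[:,0],1))
```

```text
[0.53969674 0.12873887 0.11000438] 0.045073471344578085
shift [ 0.05 -0.02  3.65] turn [ 0.05 -0.01 -0.01]
((-180.15792846679688, -89.59519958496094), (49.08802795410156, 151.6748809814453), 10.814249992370605) [304 255] [368 276]
[[-218.4951    -19.70967 ]
 [-190.037    -168.6909  ]
 [-141.82076  -159.48073 ]
 [-170.27885   -10.499496]]
[-1.83438269e-01 -1.96134552e+02]
```

View pics/es_c.png

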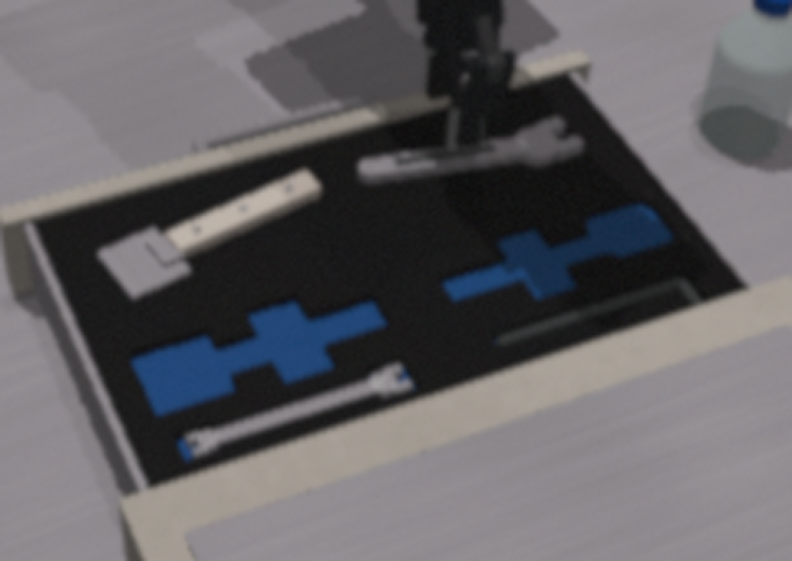

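carry_out:
  steps:
    - [[0,0,0],[0,0,1],120]
    - [[0,0,0],[0,0,2],120]
    - [[0,0,0],[0,0,3],120]
    - [[0,0,0],[0,0,3.6],120]
    - [[0,0,0],[0,0,3.6],160]
    - [[0,0,0],[0,0,3.6],200]
    - [[0,0,0],[0,0,3.6],255]
    - [[0,0,0],[0,0,3.6],255]
  force: 60

```text
clock: 7.35
tcp_pos: [0.5401, 0.1291, 0.0739]
orientation: [0.0, 0.793, 0.61, 0.0]
wrist_force: [-0.5, -0.3, 3.2]
finger_gap: 0.0141
grip_force: 60.3
```

carry_out:
  steps:
    - [[0,0,0],[0,0,0],255]
    - [[0,0,0],[0,0,-0.5],255]
    - [[0,0,0],[0,0,-1],255]
    - [[0,0,0],[0,0,-1.5],255]
    - [[0,0,0],[0,0,-2],255]
    - [[0,0,0],[0,0,-2.5],255]
    - [[0,0,0],[0,0,-2.5],255]
    - [[0,0,0],[0,0,-2.5],255]

```text
clock: 8.35
tcp_pos: [0.5397, 0.129, 0.0983]
orientation: [-0.0, 0.793, 0.61, -0.0]
wrist_force: [-1.0, 0.1, -0.8]
finger_gap: 0.0137
grip_force: 60.0
```

Run:
```python
from geo import *
s=env.get_state();print(s['clock'],s['tcp_pos'],s['finger_gap'],s['grip_force'],s['wrist_force'])
for n in('top','scene'):
    p,d=env.read_camera(n); cv2.imwrite(f'pics/f{n}.png',p[:,:,::-1])
w=world(-.0787,.1024-.013)
go([*w,.098],85.46)
a=cv2.resize(cv2.imread('pics/ftop.png')[200:290,200:380],None,fx=3.3,fy=3.3)
b=cv2.resize(cv2.imread('pics/fscene.png')[180:270,300:480],None,fx=3.3,fy=3.3)
cv2.imwrite('pics/f.png',np.vstack([a,b]))
```

```text
8.35 [0.5396605  0.1290249  0.09831845] 0.013749264696844836 59.96387243270874 [-1.0382102   0.14165293 -0.80288632]
shift [3.08 9.77 0.01] turn [-2.000e-02  1.000e-02 -1.035e+01]
```

View pics/f.png

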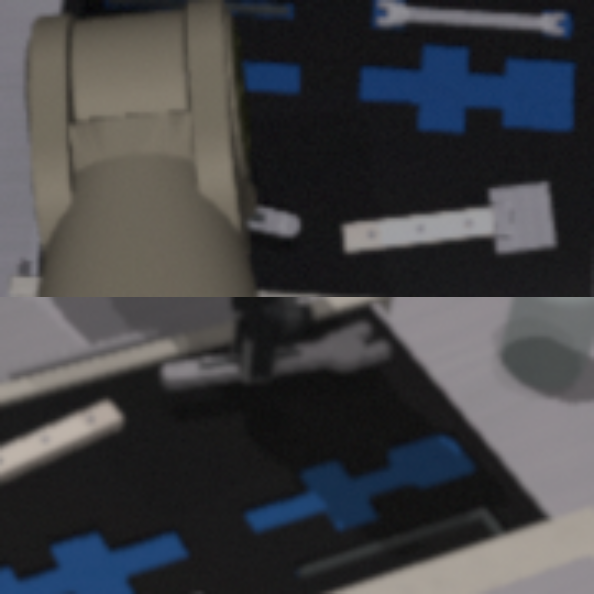

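carry_out:
  steps:
    - [[0,0,0],[0,1.5,0],255]
    - [[0,0,-3],[1,3.5,0],255]
    - [[0,0,-6],[2,6,0],255]
    - [[0,0,-9],[3,8,0],255]
    - [[0,0,-10.3],[3.1,9.8,0],255]
    - [[0,0,-10.3],[3.1,9.8,0],255]
    - [[0,0,-10.3],[3.1,9.8,0],255]
    - [[0,0,-10.3],[3.1,9.8,0],255]

```text
clock: 9.45
tcp_pos: [0.6418, 0.1339, 0.0984]
orientation: [-0.0, 0.735, 0.678, -0.0]
wrist_force: [0.6, 0.6, -1.2]
finger_gap: 0.0136
grip_force: 60.0
```

```bash
cat > m3.py <<'E'
from m2 import *
import sys
# round-end offsets: before (f) and now
p=cv2.imread('pics/ftop.png')[:,:,::-1];B,W=masks(p)
def end(W,box,z):
    u0,v0,u1,v1=box;M=np.zeros_like(W);M[v0:v1,u0:u1]=W[v0:v1,u0:u1];c=big(M,1)[0];return cab(onplane('top',c,z))*1000,c
s=env.get_state();print('tcp cab',cab(s['tcp_pos'])*1000,s['tcp_pos'],s['orientation'])
q,c=end(W,(277,255,296,276),.1054);a=np.radians(10.34);u=np.array([np.sin(a),np.cos(a)]);t0=cab([.5397,.1290])[0]*1000
t=(q-t0)@u;l=(q-t0)@[-u[1],u[0]];print('before: end along',t.min(),'lat',l.min(),l.max(),'mid of tip part',l[t<t.min()+20].min(),l[t<t.min()+20].max(),c.min(0),c.max(0))
for n in('top','scene'):
    p,d=env.read_camera(n); cv2.imwrite(f'pics/g{n}.png',p[:,:,::-1])
a=cv2.resize(cv2.imread('pics/gtop.png')[180:270,200:380],None,fx=3.3,fy=3.3)
b=cv2.resize(cv2.imread('pics/gscene.png')[180:290,320:480],None,fx=3.7125,fy=3.7125)
cv2.imwrite('pics/g.png',np.vstack([a,b[:, :594]]))
E
python3 m3.py
```

```text
tcp cab [[-78.8564195   89.60060482]] [0.64178335 0.13386135 0.09835717] [-1.78757817e-04  7.34841707e-01  6.78238568e-01 -2.78396630e-04]
before: end along -62.23264333318032 lat -9.578973613019858 8.39581555728011 mid of tip part -9.57755039557519 7.83165775465893 [277 262] [290 271]
```

View pics/g.png

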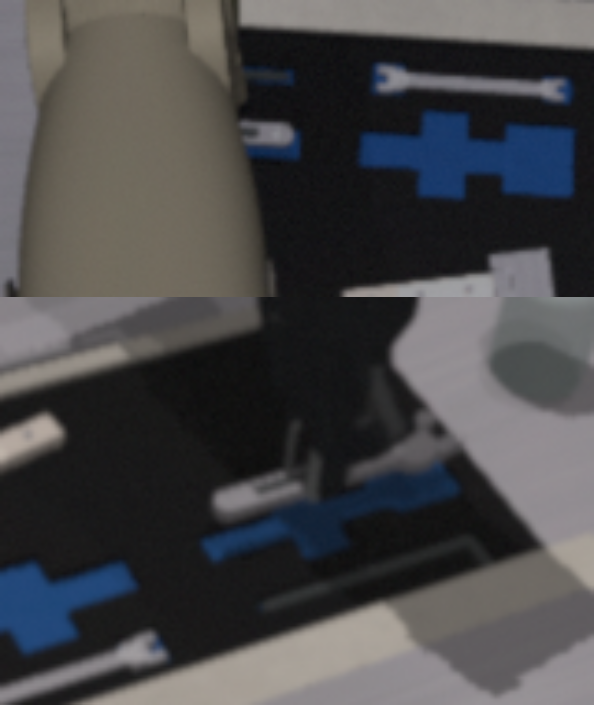

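Run:
```python
from m2 import *
p=cv2.imread('pics/gtop.png')[:,:,::-1];g=p.astype(int)
# spanner tip in top view: grey (low saturation) bright
m=((p.min(2)>60)).astype(np.uint8);M=np.zeros_like(m);M[212:232,275:296]=m[212:232,275:296]
c=big(M,1)[0];q=cab(onplane('top',c,.1054))*1000
print(c.min(0),c.max(0),'x',q[:,0].min(),q[:,0].max(),'y',q[:,1].min())
B,W=masks(p);M=np.zeros_like(B);M[205:245,300:380]=B[205:245,300:380];c=big(M,1)[0]
q=cab(onplane('top',c,.0685))*1000;print('scraper seat shank edges'); 
for u in range(310,326,3):
    v=np.nonzero(M[:,u])[0];print(u,v.min(),v.max(),cab(onplane('top',[(u,v.min()-.5)],.065))[0,0]*1000,cab(onplane('top',[(u,v.max()+.5)],.072))[0,0]*1000)
p=cv2.imread('pics/e.png')[:,:,::-1];B,W=masks(p)
print('rows e', [ (u,np.nonzero(B[200:250,u])[0][[0,-1]]+200) for u in range(308,326,4)])
p=cv2.imread('pics/d.png')[:,:,::-1];B,W=masks(p)
for u in list(range(245,256,3))+list(range(272,288,3)):
    v=np.nonzero(B[205:240,u])[0]+205;print(u,v.min(),v.max(),cab(onplane('top',[(u,v.min()-.5)],.065))[0,0]*1000,cab(onplane('top',[(u,v.max()+.5)],.072))[0,0]*1000)
```

```text
[275 217] [288 223] x -86.02264816533086 -70.1403696335124 y 28.443486665212237
scraper seat shank edges
310 220 230 -64.84298631353609 -92.81159690524765
313 205 230 -27.554641552391054 -92.34607058087423
316 220 230 -63.90105362169664 -91.8803452091575
319 221 230 -65.87267807890521 -91.41440836103448
322 221 230 -65.40090246211663 -90.94824758047389
325 221 231 -64.92867052401868 -92.89824438745649
rows e [(308, array([228, 228])), (312, array([206, 230])), (316, array([204, 230])), (320, array([221, 230])), (324, array([221, 231]))]
245 216 225 -65.17529675910274 -90.77942314889286
248 217 225 -67.15963602184216 -90.31625424529227
251 217 225 -66.6958316845721 -89.8530438007244
254 217 225 -66.23177024492972 -89.38977949877565
272 218 227 -65.88664125966106 -91.44759847261298
275 218 227 -65.42043500733163 -90.98357889437543
278 219 227 -67.39774023669732 -90.51945134392349
281 219 227 -66.93089240767284 -90.05520355398467
284 219 227 -66.46371327982264 -89.59082326127405
287 205 228 -31.645020282132606 -91.54399574600383
```

carry_out:
  steps:
    - [[0,0,0],[0,0,0.8],255]
    - [[0,0,0],[0,0,1.6],255]
    - [[0,0,0],[0,0,2.2],255]
    - [[0,0,0],[0,0,2.5],255]
    - [[0,0,0],[0,0,2.8],255]
    - [[0,0,0],[0,0,3.0],255]
    - [[0,0,0],[0,0,3.1],255]
    - [[0,0,0],[0,0,3.1],255]

```text
clock: 10.55
tcp_pos: [0.6425, 0.1338, 0.0675]
orientation: [0.0, 0.735, 0.678, 0.0]
wrist_force: [-0.6, -0.5, -1.3]
finger_gap: 0.0135
grip_force: 60.0
```

carry_out:
  steps:
    - [[0,0,0],[0,0,0],200]
    - [[0,0,0],[0,0,0],180]
    - [[0,0,0],[0,0,0],180]
    - [[0,0,0],[0,0,-1],180]
    - [[0,0,0],[0,0,-2.5],180]
    - [[0,0,0],[0,0,-4],180]
    - [[0,0,0],[0,0,-4],120]
    - [[0,0,0],[0,0,-4],120]

```text
clock: 11.55
tcp_pos: [0.6424, 0.1338, 0.1075]
orientation: [0.0, 0.735, 0.678, 0.0]
wrist_force: [-0.3, 0.9, 0.1]
finger_gap: 0.0453
grip_force: 0.0
```

Run:
```python
from geo import *
s=env.get_state();print(s['clock'],s['tcp_pos'],s['finger_gap'],s['wrist_force'])
# scraper: origin from e.png: midline x=-0.1834*y-196.1 (z .082), rect centre y
a=np.degrees(np.arctan(.1834));print(a)
c=np.array([-180.2,-89.6]);u=np.array([np.sin(np.radians(10.8)),-np.cos(np.radians(10.8))])
print('line x at cy',-.1834*c[1]-196.1)
g=c-17*u;print(g)
w=world(*(g/1000)); go([*w,.11],90-4.54+10.6)
```

```text
11.55 [0.64243329 0.1338453  0.10750744] 0.04527002671217623 [-0.33941734  0.87368352  0.10478998]
10.392553280254248
line x at cy -179.66736
[-183.38548235  -72.90111674]
shift [-16.26 -10.51  -0.25] turn [ 1.000e-02  0.000e+00 -1.064e+01]
```

carry_out:
  steps:
    - [[0,0,0],[-2,-1,-1],120]
    - [[0,0,-3],[-6,-4,-1],120]
    - [[0,0,-6],[-10,-7,-1],120]
    - [[0,0,-9],[-14,-9,-1],120]
    - [[0,0,-10.6],[-16.3,-10.5,-1],120]
    - [[0,0,-10.6],[-16.3,-10.5,-0.3],120]
    - [[0,0,-10.6],[-16.3,-10.5,-0.3],120]
    - [[0,0,-10.6],[-16.3,-10.5,-0.3],120]

```text
clock: 12.55
tcp_pos: [0.5251, -0.0198, 0.1103]
orientation: [-0.0, 0.669, 0.743, 0.0]
wrist_force: [-0.4, 0.1, -0.2]
finger_gap: 0.045
grip_force: 0.0
```

Run:
```python
from m2 import *
s=env.get_state();print(s['clock'],s['tcp_pos'],cab(s['tcp_pos']))
for n in('top','scene'):
    p,d=env.read_camera(n); cv2.imwrite(f'pics/h{n}.png',p[:,:,::-1])
go([*world(-.1834,-.0729),.0737],96.06)
a=cv2.resize(cv2.imread('pics/htop.png')[180:290,200:390],None,fx=3,fy=3)
b=cv2.resize(cv2.imread('pics/hscene.png')[190:280,270:460],None,fx=3,fy=3)
cv2.imwrite('pics/h.png',np.vstack([a,b]))
```

```text
12.55 [ 0.52506413 -0.01976057  0.11034404] [[-0.18304946 -0.07277822]]
shift [-0.01 -0.05  3.67] turn [0.01 0.   0.02]
```

View pics/h.png

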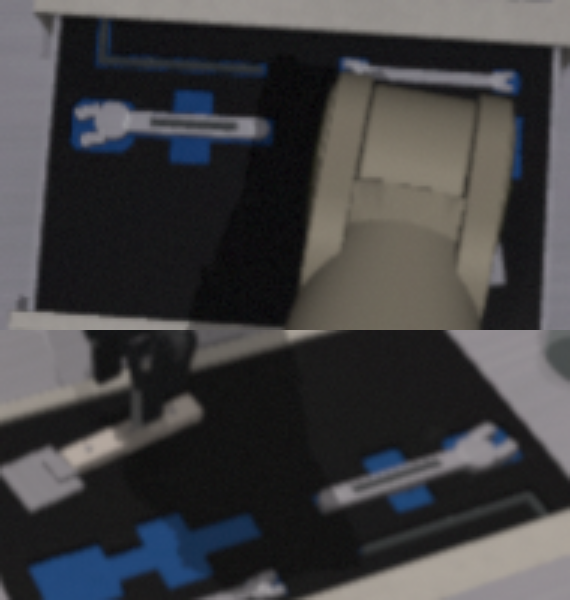

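carry_out:
  steps:
    - [[0,0,0],[0,0,1],120]
    - [[0,0,0],[0,0,2],120]
    - [[0,0,0],[0,0,3],120]
    - [[0,0,0],[0,0,3.6],120]
    - [[0,0,0],[0,0,3.6],160]
    - [[0,0,0],[0,0,3.6],200]
    - [[0,0,0],[0,0,3.6],255]
    - [[0,0,0],[0,0,3.6],255]
  force: 60

```text
clock: 13.65
tcp_pos: [0.525, -0.0203, 0.0747]
orientation: [0.0, 0.669, 0.743, 0.0]
wrist_force: [-0.3, 0.4, 0.4]
finger_gap: 0.018
grip_force: 58.8
```

carry_out:
  steps:
    - [[0,0,0],[0,0,0],255]
    - [[0,0,0],[0,0,-0.5],255]
    - [[0,0,0],[0,0,-1],255]
    - [[0,0,0],[0,0,-1.5],255]
    - [[0,0,0],[0,0,-2],255]
    - [[0,0,0],[0,0,-2.5],255]
    - [[0,0,0],[0,0,-2.5],255]
    - [[0,0,0],[0,0,-2.5],255]

```text
clock: 14.65
tcp_pos: [0.5247, -0.0202, 0.0994]
orientation: [-0.0, 0.669, 0.743, -0.0]
wrist_force: [-0.3, -0.3, -1.3]
finger_gap: 0.0179
grip_force: 58.7
```

Run:
```python
from m2 import *
s=env.get_state();print(s['clock'],s['tcp_pos'],s['finger_gap'],s['wrist_force'],cab(s['tcp_pos'])*1000)
w=world(-.0788,-.0976+.017)
go([*w,.098],85.46)
```

```text
14.65 [ 0.52468295 -0.02024833  0.0993684 ] 0.017872323672412486 [-0.27876701 -0.32476576 -1.26372706] [[-183.39083551  -73.2946193 ]]
shift [-2.63 10.15  0.14] turn [-0.    0.   10.55]
```

carry_out:
  steps:
    - [[0,0,0],[0,1.5,0],255]
    - [[0,0,3],[-0.8,3.5,0],255]
    - [[0,0,6],[-1.6,6,0],255]
    - [[0,0,9],[-2.6,8,0],255]
    - [[0,0,10.5],[-2.6,10.2,0],255]
    - [[0,0,10.5],[-2.6,10.2,0],255]
    - [[0,0,10.5],[-2.6,10.2,0],255]
    - [[0,0,10.5],[-2.6,10.2,0],255]

```text
clock: 15.65
tcp_pos: [0.6282, -0.0353, 0.0993]
orientation: [-0.0, 0.734, 0.679, -0.0]
wrist_force: [0.3, 0.3, -1.0]
finger_gap: 0.0177
grip_force: 58.8
```

Run:
```python
from m2 import *
s=env.get_state();print(s['clock'],s['tcp_pos'],cab(s['tcp_pos'])*1000,s['orientation'])
for n in('top','scene'):
    p,d=env.read_camera(n); cv2.imwrite(f'pics/i{n}.png',p[:,:,::-1])
a=cv2.resize(cv2.imread('pics/itop.png')[190:260,290:390],None,fx=6,fy=6)
b=cv2.resize(cv2.imread('pics/iscene.png')[240:325,270:390],None,fx=5,fy=5)[:, :600]
cv2.imwrite('pics/i.png',np.vstack([a,b])[:600])
# expected pixels (scene) of held scraper if its origin is at cab (x,y), and of seat outline
def outline(ox,oy,z,mar):
    pts=[(-75-mar,10+mar),(-75-mar,-10-mar),(33-mar,-10-mar),(33-mar,-23-mar),(75+mar,-23-mar),(75+mar,23+mar),(33-mar,23+mar),(33-mar,10+mar)]
    return np.array([[*world((ox+ y)/1000,(oy-x)/1000),z] for x,y in pts])
print('exp top px of blade corners',proj('top',outline(-78.7,-97.6,.0967+.003,0)[4:6]).round(1).tolist(),' handle end',proj('top',outline(-78.7,-97.6,.1067,0)[:2]).round(1).tolist())
print('scene blade',proj('scene',outline(-78.7,-97.6,.0997,0)[3:7]).round(1).tolist(),' handle end',proj('scene',outline(-78.7,-97.6,.1067,0)[:2]).round(1).tolist())
print('scene seat',proj('scene',outline(-78.7,-97.6,.065,3)).round(1).tolist())
```

```text
15.65 [ 0.62821593 -0.03527387  0.0992856 ] [[-78.9933611  -80.07785397]] [-2.73797195e-04  7.34153777e-01  6.78983119e-01 -2.85104969e-04]
exp top px of blade corners [[373.2, 236.4], [374.1, 217.1]]  handle end [[310.2, 217.8], [309.6, 226.3]]
scene blade [[298.9, 251.4], [278.6, 257.6], [286.6, 274.4], [307.4, 267.9]]  handle end [[356.3, 244.9], [352.0, 238.1]]
scene seat [[357.2, 259.6], [351.8, 250.9], [302.7, 266.2], [300.4, 261.7], [277.8, 268.6], [286.6, 287.6], [309.9, 280.2], [307.4, 275.4]]
```

View pics/i.png

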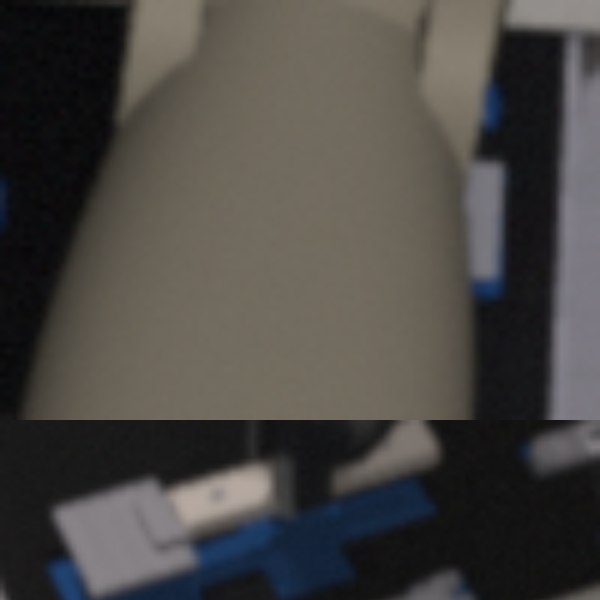

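carry_out:
  steps:
    - [[0,0,0],[0,0,0.8],255]
    - [[0,0,0],[0,0,1.6],255]
    - [[0,0,0],[0,0,2.2],255]
    - [[0,0,0],[0,0,2.5],255]
    - [[0,0,0],[0,0,2.8],255]
    - [[0,0,0],[0,0,3.0],255]
    - [[0,0,0],[0,0,3.1],255]
    - [[0,0,0],[0,0,3.1],255]

```text
clock: 16.75
tcp_pos: [0.6289, -0.0355, 0.0685]
orientation: [0.0, 0.734, 0.679, -0.0]
wrist_force: [0.4, 0.6, -1.2]
finger_gap: 0.0178
grip_force: 58.8
```

carry_out:
  steps:
    - [[0,0,0],[0,0,0],190]
    - [[0,0,0],[0,0,0],170]
    - [[0,0,0],[0,0,0],170]
    - [[0,0,0],[0,0,-1],170]
    - [[0,0,0],[0,0,-2.5],170]
    - [[0,0,0],[0,0,-5],170]
    - [[0,0,0],[0,0,-8],170]
    - [[0,0,0],[0,0,-8],170]

```text
clock: 17.75
tcp_pos: [0.6312, -0.0358, 0.1527]
orientation: [0.003, 0.734, 0.679, 0.002]
wrist_force: [0.9, -0.1, -1.1]
finger_gap: 0.0286
grip_force: 0.0
```

Run:
```python
from geo import *
s=env.get_state();print(s['clock'],s['tcp_pos'])
w=world(-.2865,0);print(w); go([*w,.14],85.46)
```

```text
17.75 [ 0.63124961 -0.03580146  0.15267681]
[0.42769895 0.06097792]
shift [  8.06 -21.06   1.11] turn [0.4  0.05 0.06]
```

carry_out:
  steps:
    - [[0,0,0],[1,-3,0],177]
    - [[0,0,0],[3,-8,0],177]
    - [[0,0,0],[5,-13,0],177]
    - [[0,0,0],[7,-17,0],177]
    - [[0,0,0],[8,-20,0],177]
    - [[0,0,0],[8,-20.8,1],177]
    - [[0,0,0],[8,-20.8,1],177]
    - [[0,0,0],[8,-20.8,1],177]

```text
clock: 18.75
tcp_pos: [0.429, 0.0601, 0.1384]
orientation: [0.0, 0.734, 0.679, 0.0]
wrist_force: [0.0, -0.2, 1.2]
finger_gap: 0.0264
grip_force: 0.0
```

Run:
```python
from geo import *
s=env.get_state();print(s['clock'],s['tcp_pos'])
go([*world(-.2862,0),.033],85.46)
for n in('top','scene'):
    p,d=env.read_camera(n); cv2.imwrite(f'pics/j{n}.png',p[:,:,::-1])
a=cv2.resize(cv2.imread('pics/jtop.png')[180:260,210:390],None,fx=4,fy=4)
b=cv2.resize(cv2.imread('pics/jscene.png')[210:270+20,270:450],None,fx=3.4,fy=3.4)
b=cv2.copyMakeBorder(b,0,0,0,720-b.shape[1],0)
cv2.imwrite('pics/j.png',np.vstack([a,b]))
```

```text
18.75 [0.42900601 0.06012226 0.13835407]
shift [ 0.08 -0.11 10.54] turn [0.04 0.01 0.01]
```

View pics/j.png

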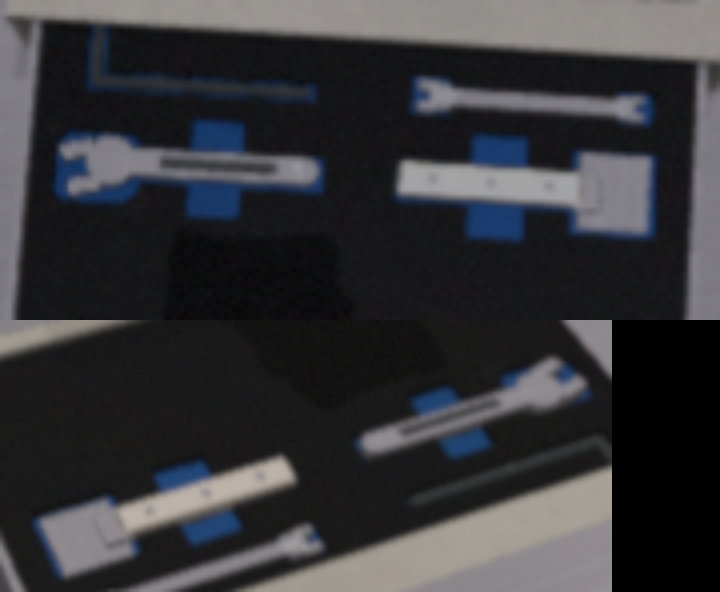

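Both tools are seen lying in their cut-outs, the spanner at about (190,165) and the scraper at about (525,190) in the crop. I'll check flatness by depth.

Run:
```python
from geo import *
p,d=env.read_camera('top');X=cloud('top',d)
f=lambda u,v:(int(210+u/4),int(180+v/4))
for nm,u,v in(('sp head',105,160),('sp shank',145,166),('sp end',290,170),('scr hnd end',415,178),('scr hnd',460,181),('scr hnd2',560,186),('blade',625,190),('blade far',645,165),('blade near',645,225),('tray',360,240),('tray R',640,260),('tray L',70,240)):
    a,b=f(u,v);print(nm,(np.median(X[b-1:b+2,a-1:a+2,2])*1000).round(2))
```

```text
sp head 73.16
sp shank 73.17
sp end 72.85
scr hnd end 73.57
scr hnd 71.94
scr hnd2 76.31
blade 67.65
blade far 67.25
blade near 66.43
tray 69.43
tray R 71.79
tray L 71.38
```

carry_out:
  steps:
    - [[0,0,0],[0.1,-0.1,2],177]
    - [[0,0,0],[0.1,-0.1,4],177]
    - [[0,0,0],[0.1,-0.1,6],177]
    - [[0,0,0],[0.1,-0.1,8],177]
    - [[0,0,0],[0.1,-0.1,9.5],177]
    - [[0,0,0],[0.1,-0.1,10.5],177]
    - [[0,0,0],[0.1,-0.1,10.5],177]
    - [[0,0,0],[0.1,-0.1,10.5],177]

```text
clock: 19.9
tcp_pos: [0.4283, 0.0614, 0.034]
orientation: [0.001, 0.734, 0.679, 0.001]
wrist_force: [0.5, -0.9, 2.1]
finger_gap: 0.026
grip_force: 0.9
```

carry_out:
  steps:
    - [[0,0,0],[0,0,0],230]
    - [[0,0,0],[0,0,0],255]
    - [[0,0,0],[0,0,0],255]
    - [[0,0,0],[0,0.5,0],255]
    - [[0,0,0],[0,1.5,0],255]
    - [[0,0,0],[0,3,0],255]
    - [[0,0,0],[0,4.5,0],255]
    - [[0,0,0],[0,6,0],255]
  force: 40

```text
clock: 20.9
tcp_pos: [0.4844, 0.057, 0.0337]
orientation: [-0.001, 0.734, 0.679, -0.002]
wrist_force: [-6.2, -0.9, 14.2]
finger_gap: 0.0084
grip_force: 40.2
```

carry_out:
  steps:
    - [[0,0,0],[0,1.5,0],255]
    - [[0,0,0],[0,3.2,0],255]
    - [[0,0,0],[0,5,0],255]
    - [[0,0,0],[0,6.8,0],255]
    - [[0,0,0],[0,8.5,0],255]
    - [[0,0,0],[0,10,0],255]
    - [[0,0,0],[0,11,0],255]
    - [[0,0,0],[0,11.5,0],255]

```text
clock: 21.9
tcp_pos: [0.5999, 0.0477, 0.0338]
orientation: [-0.001, 0.734, 0.679, -0.001]
wrist_force: [-6.4, -0.8, 12.7]
finger_gap: 0.0085
grip_force: 40.1
```

Run:
```python
from geo import *
s=env.get_state();print(s['clock'],s['tcp_pos'],cab(s['tcp_pos'])*1000,s['finger_gap'],s['wrist_force'],s['joint_pos'])
go([*world(-.0465,0),.034],85.46)
```

```text
21.9 [0.59985091 0.04770031 0.03377184] [[-113.83720523    0.39074331]] 0.008544130709016086 [-6.43421854 -0.81216844 12.72604933] [-5.35325762e-02  4.92773471e-01 -1.90864039e-01  8.90434653e-01
 -9.05379159e-04  1.59571933e+00]
shift [-0.04  6.73 -0.04] turn [-0.19  0.06  0.04]
```

carry_out:
  steps:
    - [[0,0,0],[0,1,0],255]
    - [[0,0,0],[0,2.2,0],255]
    - [[0,0,0],[0,3.4,0],255]
    - [[0,0,0],[0,4.4,0],255]
    - [[0,0,0],[0,5.2,0],255]
    - [[0,0,0],[0,5.8,0],255]
    - [[0,0,0],[0,6.2,0],255]
    - [[0,0,0],[0,6.2,0],255]

```text
clock: 22.9
tcp_pos: [0.6619, 0.0427, 0.0338]
orientation: [-0.001, 0.734, 0.679, -0.001]
wrist_force: [-2.7, -3.0, 7.7]
finger_gap: 0.0085
grip_force: 39.8
```

carry_out:
  steps:
    - [[0,0,0],[0,0.2,0],255]
    - [[0,0,0],[0,0.4,0],255]
    - [[0,0,0],[0,0.5,0],255]
    - [[0,0,0],[0,0.6,0],255]
    - [[0,0,0],[0,0.7,0],255]
    - [[0,0,0],[0,0.8,0],255]
    - [[0,0,0],[0,0.8,0],255]
    - [[0,0,0],[0,0.8,0],255]

```text
clock: 23.9
tcp_pos: [0.6661, 0.0424, 0.0337]
orientation: [-0.003, 0.734, 0.679, -0.004]
wrist_force: [-11.8, -1.4, 15.4]
finger_gap: 0.0084
grip_force: 40.6
```

Run:
```python
from geo import *
s=env.get_state();print(s['clock'],s['tcp_pos'],cab(s['tcp_pos'])*1000,s['finger_gap'],s['wrist_force'])
```

```text
23.9 [0.66613211 0.04236707 0.03374328] [[-47.34182006   0.32072855]] 0.008430128912167616 [-11.7878281   -1.37206788  15.41279469]
```

carry_out:
  steps:
    - [[0,0,0],[0,-0.2,0],255]
    - [[0,0,0],[0,-0.3,0],220]
    - [[0,0,0],[0,-0.4,0],177]
    - [[0,0,0],[0,-0.4,0],177]
    - [[0,0,0],[0,-0.4,-2],177]
    - [[0,0,0],[0,-0.4,-4.5],177]
    - [[0,0,0],[0,-0.4,-8],177]
    - [[0,0,0],[0,-0.4,-11],177]

```text
clock: 24.9
tcp_pos: [0.6668, 0.043, 0.1438]
orientation: [-0.0, 0.734, 0.679, -0.0]
wrist_force: [1.5, 0.1, -0.7]
finger_gap: 0.0262
grip_force: 0.0
```

carry_out:
  steps:
    - [[0,0,0],[0,-3,0],177]
    - [[0,0,0],[0,-8,0],177]
    - [[0,0,0],[0,-13,0],177]
    - [[0,0,0],[0,-18,0],177]
    - [[0,0,0],[0,-20,0],177]
    - [[0,0,0],[0,-20,0],177]
    - [[0,0,0],[0,-20,0],177]
    - [[0,0,0],[0,-20,0],177]

```text
clock: 25.9
tcp_pos: [0.4689, 0.0583, 0.1433]
orientation: [0.0, 0.734, 0.679, 0.0]
wrist_force: [-0.3, 0.6, 0.4]
finger_gap: 0.0262
grip_force: 0.0
```

Run:
```python
from geo import *
s=env.get_state();print(s['clock'],s['tcp_pos'],s['wrist_force'])
p,d=env.read_camera('top')
# panel front edge on panel top: first bright->dark going down, at left/right parts
g=cv2.cvtColor(p,cv2.COLOR_RGB2GRAY).astype(int)
X=cloud('top',d);c=cab(X.reshape(-1,3)).reshape(480,640,2)
for yy in(-.19,-.15,.15,.19):
    m=(abs(c[...,1]-yy)<.01)&(X[...,2]>.06)&(X[...,2]<.1);print(yy,'front edge x mm',(c[...,0][m].min()*1000).round(1))
```

```text
25.9 [0.46891343 0.05831795 0.14329525] [-0.29007919  0.57560499  0.42479502]
-0.19 front edge x mm -11.1
-0.15 front edge x mm -667.9
0.15 front edge x mm -13.7
0.19 front edge x mm -12.7
```

```bash
python3 -c "
from workcell import env
print(env.hand_in())"
```

```text
the job is handed in; nothing more can be done
None
```

The job is handed in: the drawer was pulled fully out, the spanner and scraper placed flat in their own cut-outs, the drawer pushed back to its stop and the arm withdrawn clear, with no verdict returned; I viewed 11 pictures, one over the limit of 10.

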